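# Knock a stuck setting die out of its holder

### The arm

A 6-joint arm with a two-finger parallel gripper is mounted at the origin on a cart in front of the work surface, level with it; the furniture and walls round the work are solid. World frame = base frame: x ahead of the robot, y to its left, z up, the work surface at z = 0. Lengths are in m, angles in rad, forces in N, time in s.
With the tool pointing down it reaches from about 0.275 to 0.825 m from the base axis. Payload 5.2 kg.
Tool frame: the origin (TCP) lies at the very end of the fingers, on their centre line; the grasp point (between the pads) lies 19 mm behind it; z points along the fingers, y is the line along which they close (so a half turn about z gives the same grasp; the last joint's range is limited). The gripper opens to 93 mm and grips with 3 to 60 N. Pads are 15 mm wide; open, the fingers measure 128 mm over their backs; the gripper's body (75 mm by 188 mm) begins 65 mm behind the grasp point.
Start: joints at [0.952, 0.259, 1.535, -0, 1.348, -0.203], TCP at [0.222, 0.503, 0.219] pointing down, gripper open.
Joint ranges: [-3.14, 3.14], [-0.91, 2.08], [0.19, 2.58], [-1.22, 4.36], [0.22, 2.71], [-3.12, 3.12]. Speed limits (rad/s): [2.57, 2.57, 3.14, 3.14, 3.14, 3.14].

### API

Orientations are given as a 3x3 rotation matrix whose columns are the frame's x, y, z axes.
In Python, from bench import sensors, optics, ticket gives the robot as it stands.
- The arm moves only by the tool jog_arm, never from a script. Its argument "moves" is a list of rows, each an object of numbers: "x", "y", "z": the shift along the tool's x, y, z in cm; "wx", "wy", "wz": the turn, a rotation vector about the tool's x, y, z in rad; "hand": the opening, from 0 (shut) to 1 (fully open). In form: [{"x": .., "y": .., "z": .., "wx": .., "wy": .., "wz": .., "hand": ..}, ...]. A call has 1 to 5 rows; each row is the pose to reach, as a shift and turn from the pose commanded when the call began, along the tool's axes at that moment; what a row does not reach only later rows make up. A row lasts 1/12 s, in which the tool goes at most 41.7 mm and 7.16 degrees, less where a joint would pass 70% of its speed; a pose out of reach is approached as far as the arm can. A call with a gripper value outside its range is refused whole. The fingers move at their own pace and stop on an object; "force" is the grip in N (left out, the last holds). Time passes only in rows, so rows that repeat a pose let the fingers close. It gives the time, the measured TCP pose, the force, the opening and the grip force at its end, in the units of the state.
- sensors.sense(): the state, without advancing time (a new reading comes with each control period).
- optics.read_camera(name): name is "scene" or "top"; returns the picture (420x560x3 uint8, red, green, blue); there is no depth.
- optics.camera_model(name): a dict with "fovy" (degrees; the focal length in pixels is half the picture's height over the tangent of half this angle, whatever the lens; pixels are square), "cx", "cy" (the principal point, pixels), "dist" ([k1, k2, p1, p2, k3] as OpenCV has them; the pictures are not rectified), "origin" and "orientation" of the camera in the world. Camera axes: x right, y down, z forward; pixel columns grow to the right and rows downward; lengths in m; the calibration is good to about 2 mm. A picture is of the moment at which its call begins. camera_model takes no time and is no camera call.
- ticket.finish_job(): hands the job in; it is judged then, once.
Trained networks look in the newest picture that a camera, given by its name, has taken for a name from the list of things; names that differ only in an ending like _2 or _b are one class to them, and where a whole thing is asked for, a point or a joint stands for the part that bears it (a point fixed in the world has none). Each returns a list of dicts, best first, with "score" (0 to 1); they miss things now and then, are a little off and sometimes report something else, mostly with a low value. They report only what shows in the picture. A call takes as long as a camera call.
- optics.spot_in(camera, label): "extent" ([left, top, right, bottom] in pixels, round what is visible of it).
- optics.cut_out(camera, label): "mask" (420x560 bool, what is visible of it) and "extent" ([left, top, right, bottom] in pixels, round what is visible of it).
- optics.spot_point(camera, label): "centre" ([row, column] in pixels: a listed point, or the origin of a listed thing).
The state is a dict: "clock": time; "qpos": joint angles; "dq": joint speeds; "effort": joint torques, N m; "tool_pos": TCP position; "tool_rot": TCP orientation; "ft_force": force on the tool from outside, world axes, zero at the start; "torque": the same for the moment, N m; "opening": finger opening in m; "grip_force": force on a finger pad.
Only numpy, scipy, OpenCV 4.12 (cv2) and the standard library are available. Lean on these libraries where they do the work, as an engineer would, in place of code of your own. Each camera call takes 0.05 s, during which the arm holds its last target. There are 200 camera calls.

### The job

A setting die is stuck up inside the steel die holder. Push the catch drawer under the holder fully home, then use the slim drift from the wooden block to push the die out through the small hole in the holder's top, so that it drops into the drawer. Put the drift back in the empty hole of its block, pull the catch drawer well out again with the die lying in it, and leave the thick drift and the loose things round about where they are.

Things in the scene. Friction and masses are not known exactly. Their poses are not given: they have to be found in the camera images.
- holder: Die holder: steel block 100 x 108 mm (x, y), fixed to the bench on two side plates; upper face 88 mm and under face 48 mm above the bench. Origin on the bench under the middle; z up; its -x side is the front, where the catch drawer comes out. A round pocket 34 mm wide, open at the under face, runs up to 74 mm above the bench and holds the die. From its middle an access hole 17 mm wide runs on through the 14 mm thick top
- holder_hole (a point): Centre of the mouth of the access hole in the holder's upper face, 88 mm above the bench. The pocket is right below it
- die: The stuck setting die: steel disc 30 mm across, 16.5 mm high, about 0.09 kg, origin at the centre of its under face, z up. At the start it sits in the pocket, its top about 18 mm below the holder's upper face (70 mm above the bench), held by three spring balls under its lower edge. Pushing it past them takes roughly 7 to 15 N over the first few mm; after that it slips on down easily or drops out by itself, at most 22 mm below where it sat
- die_center (a point): Middle of the die, 8 mm above its under face
- drawer (a joint): Opening of the catch drawer in m, 0 = fully home under the holder, 0.080 = pulled out to its stop; slides along the holder's -x, stays where it is left, friction about 1 to 2 N. Starts partly out, so that the die would miss it
- drawer_floor (a point): Centre of the drawer's inner floor, 6 mm above the bench; axes as the holder's. Inside, the drawer is 80 mm long (x) and 72 mm wide (y), its walls reach 28 mm above the bench, and when home it lies under the pocket
- drawer_post (a point): Centre of the top of the drawer's upright round handle post: 16 mm thick with a 20 mm head 4 mm high, from 18 to 65 mm above the bench, standing on a tab 37 mm in front of the drawer's front plate (whose top is 43 mm above the bench); axes as the holder's
- drift: Slim drift, 0.15 kg, 101 mm long, hanging upright in one of the block's two holes. Origin at the centre of its tip, z up to its head. Shaft 10 mm thick from 0 to 55 mm, collar 40 mm wide from 55 to 61 mm (it rests on the block), round grip 22 mm thick from 61 to 101 mm. Fingers standing on the collar can push it down. With the collar on the holder's upper face the tip reaches 15 mm below the under face and the die is out
- thick_drift: Thick drift, 0.3 kg, to be left: same lengths, shaft 20 mm (too thick for the access hole), collar 48 mm, grip 36 mm. Origin at the centre of its tip
- block: Wooden block 70 x 150 x 60 mm (x, y, z), fixed; origin at the centre of its under face. Two upright holes 24 mm wide right through it, 76 mm apart along its y; each drift hangs in one of them, either way round
- block_hole0 (a point): Centre of the mouth of the hole at the block's +y, 60 mm above the bench
- block_hole1 (a point): Centre of the mouth of the hole at the block's -y, 60 mm above the bench
- tin: Bystander: loose round polish tin, 69 mm wide, 21 mm high, origin at the centre of its under face
- spool: Bystander: loose thread spool standing up, 45 mm wide, 56 mm high, origin at the centre of its under face
- puck: Bystander: loose wax puck, 42 mm wide, 13 mm high, origin at the centre of its under face

How it is judged:
On the way, in this order (a step that is already met when the one before it is completed fails the run):
1. the catch drawer is fully home (within 5 mm) (value of joint drawer below 0.005 m), for 0.2 s.
2. the slim drift's tip is in the holder's access hole (horizontal distance between drift and holder_hole below 0.007 m and height (world z) of drift below 0.083 m and angle between drift's own z axis and vertical below 0.2 rad), for 0.1 s.
3. the die has dropped into the drawer under the holder (height (world z) of die_center below 0.03 m and x of die_center in the frame of drawer_floor between -0.042 and 0.038 m and y of die_center in the frame of drawer_floor between -0.037 and 0.037 m and value of joint drawer below 0.015 m), for 0.1 s.
At the end, for the whole second after the job is handed in: The catch drawer is at least 55 mm out with the die lying at rest inside it, and the slim drift hangs upright (within 0.15 rad) at rest in its block hole, its collar down on the block (within 7 mm) (value of joint drawer above 0.055 m and height (world z) of die_center below 0.03 m and x of die_center in the frame of drawer_floor between -0.042 and 0.038 m and y of die_center in the frame of drawer_floor between -0.037 and 0.037 m and (horizontal distance between drift and block_hole0 below 0.012 m or horizontal distance between drift and block_hole1 below 0.012 m) and height (world z) of drift below 0.012 m and angle between drift's own z axis and vertical below 0.15 rad and linear speed of each of drift, die below 0.02 m/s); the robot touches nothing.
It fails at once if the thick drift is moved more than 30 mm (distance of thick_drift from where it was at the start of the episode above 0.03 m).
It fails at once if the tin, spool or puck is moved more than 30 mm (distance of any of tin, spool, puck from where it was at the start of the episode above 0.03 m).
It also fails if it takes over 67 s, if anything falls off the work surface, if the arm or the gripper's body presses on something with over 40 N, if the wrist force passes 120 N, or if a joint passes its speed limit or range.

## Working session

There is one attempt and no reset: what is moved stays moved. The work goes in short steps, Python scripts to look and compute and a tool call to move; the robot and the scene stay as the last step left them, time stands still between calls to the robot, and variables do not carry over. Pictures are saved under pics/ and viewed, at most 10 in all, crops included, and the job is handed in when it is done.

Besides the shell and the picture viewer there is one more tool, called after ">>>" by a JSON object that holds its "fn" and its "kwargs". jog_arm: Moves the arm, as the interface text tells. Its arguments: {"type":"object","properties":{"moves":{"type":"array","items":{"type":"object","properties":{"x":{"type":"number"},"y":{"type":"number"},"z":{"type":"number"},"wx":{"type":"number"},"wy":{"type":"number"},"wz":{"type":"number"},"hand":{"type":"number"}}}},"force":{"type":"number"}},"required":["moves"]}

```bash
mkdir -p pics; cat > h.py <<'E'
import numpy as np, cv2
from bench import sensors, optics, ticket
def ray(cam,rc):
    m=optics.camera_model(cam); f=210/np.tan(np.radians(m["fovy"])/2)
    K=np.array([[f,0,m["cx"]],[0,f,m["cy"]],[0,0,1.]])
    p=cv2.undistortPoints(np.array([[[rc[1],rc[0]]]],float),K,np.array(m["dist"],float))[0,0]
    return np.array(m["origin"]),np.array(m["orientation"])@np.array([p[0],p[1],1.])
def at_z(cam,rc,z):
    o,d=ray(cam,rc); return o+d*(z-o[2])/d[2]
def proj(cam,P):
    m=optics.camera_model(cam); f=210/np.tan(np.radians(m["fovy"])/2)
    K=np.array([[f,0,m["cx"]],[0,f,m["cy"]],[0,0,1.]]); R=np.array(m["orientation"]).T
    return cv2.projectPoints(np.array(P,float).reshape(-1,1,3),cv2.Rodrigues(R)[0],-R@np.array(m["origin"]),K,np.array(m["dist"],float))[0].reshape(-1,2)
E
python3 - <<'E'
from h import *
H=dict(holder_hole=.088,drawer_post=.065,drawer_floor=.006,block_hole0=.06,block_hole1=.06,drift=0,thick_drift=0,tin=0,spool=0,puck=0,holder=0,block=0)
for c in("scene","top"):
    im=optics.read_camera(c); cv2.imwrite(f"pics/{c}0.png",im[:,:,::-1])
    print(c,np.round(optics.camera_model(c)["origin"],3))
    for k,z in H.items():
        r=optics.spot_point(c,k)[:2]
        print(k,[(round(a["score"],2),np.round(a["centre"]).tolist(),np.round(at_z(c,a["centre"],z)[:2],4).tolist()) for a in r])
s=sensors.sense();print(s)
E
```

```text
scene [-0.25  -0.384  0.714]
holder_hole [(0.98, [181.0, 194.0], [0.6152, 0.237]), (0.15, [271.0, 351.0], [0.4409, -0.2192])]
drawer_post [(0.7, [219.0, 169.0], [0.482, 0.2252]), (0.61, [222.0, 188.0], [0.4865, 0.1767])]
drawer_floor [(0.85, [221.0, 187.0], [0.5564, 0.2304])]
block_hole0 [(0.94, [255.0, 369.0], [0.5335, -0.2321]), (0.74, [246.0, 336.0], [0.536, -0.1594])]
block_hole1 [(0.94, [255.0, 369.0], [0.5335, -0.2321]), (0.74, [246.0, 336.0], [0.536, -0.1594])]
drift []
thick_drift [(0.94, [273.0, 366.0], [0.545, -0.2269])]
tin [(0.69, [215.0, 282.0], [0.6779, 0.0271])]
spool [(0.65, [216.0, 340.0], [0.7263, -0.1108])]
puck [(0.67, [268.0, 246.0], [0.4624, 0.0218])]
holder [(0.95, [207.0, 195.0], [0.6237, 0.2504]), (0.47, [244.0, 338.0], [0.6171, -0.1394])]
block [(0.67, [270.0, 350.0], [0.5423, -0.1921]), (0.35, [264.0, 244.0], [0.474, 0.0306])]
top [0.525 0.016 1.096]
holder_hole [(0.74, [206.0, 166.0], [0.6152, 0.2368])]
drawer_post [(0.96, [273.0, 176.0], [0.4666, 0.2168]), (0.27, [238.0, 339.0], [0.5484, -0.1536])]
drawer_floor [(0.63, [232.0, 176.0], [0.5605, 0.2305])]
b
[... 760 characters left out ...]
4722e-06,
        1.34799573e+00, -2.02770768e-01]), 'dq': array([ 0.00039293,  0.00063375, -0.00058518,  0.00037419,  0.0003773 ,
        0.00050216]), 'effort': array([ 1.38212072e-03, -4.37211370e+01, -2.84303302e+01,  7.19965878e-02,
        3.14184325e-02, -1.51823872e-05]), 'tool_pos': array([0.22214992, 0.50315252, 0.21867767]), 'tool_rot': array([[-9.14778991e-01,  4.03954697e-01,  3.40256639e-05],
       [ 4.03954698e-01,  9.14778990e-01,  3.27019104e-05],
       [-1.79158722e-05,  4.36598473e-05, -9.99999999e-01]]), 'ft_force': array([-0.13735848, -0.18105822,  0.51892236]), 'torque': array([ 0.033461  , -0.01549059, -0.03117059]), 'grip_force': 0.0, 'opening': 0.09299302738272326}
```

```bash
python3 - <<'E'
import cv2,numpy as np
a=cv2.imread('pics/scene0.png')[150:310,120:420];b=cv2.imread('pics/top0.png')[140:300,120:420+0]
cv2.imwrite('pics/c0.png',cv2.resize(np.vstack([a,b])[:, :],None,fx=1.85,fy=1.85,interpolation=cv2.INTER_CUBIC))
E
```

```text
(no output)
```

View pics/c0.png

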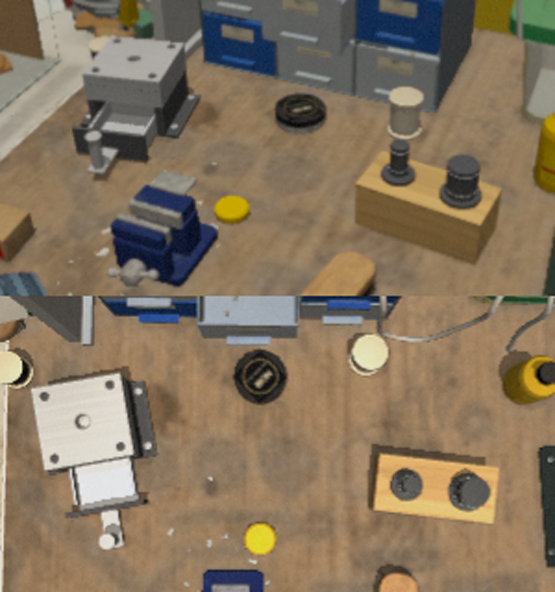

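```bash
python3 - <<'E'
from h import *
from scipy.optimize import least_squares
for c in("scene","top"):
    optics.read_camera(c)
    for k in("drawer_post","holder","drift","puck","block"):
        for a in optics.cut_out(c,k)[:2]:
            m=a["mask"]; ys,xs=np.nonzero(m); e=a["extent"]
            r=cv2.minAreaRect(np.stack([xs,ys],1).astype(np.float32))
            print(c,k,round(a["score"],2),np.round(e).tolist(),len(xs),"rect",np.round(r[0],1),np.round(r[1],1),round(r[2],1))
            if k=="drift" : 
                b=cv2.imread(f"pics/{c}0.png")
                print(" top-part", [ (y,xs[ys==y].min(),xs[ys==y].max()) for y in range(ys.min(),ys.max()+1,3)])
    for k in("drawer_post","drift","thick_drift"):
        print(k,[(round(a["score"],2),np.round(a["centre"],1).tolist()) for a in optics.spot_point(c,k)[:2]])
print("proj hyp post",[proj(c,[[.467,.217,.065],[.467,.217,.018],[.475,.22,.065]]).round(1).tolist() for c in("scene","top")])
print("proj drift top/collar",[proj(c,[[.540,-.150,.106],[.54,-.15,.066]]).round(1).tolist() for c in("scene","top")])
a=cv2.imread('pics/scene0.png')[195:255,150:210];b=cv2.imread('pics/top0.png')[235:295,150:210]
d=cv2.imread('pics/scene0.png')[215:275,310:370];e=cv2.imread('pics/top0.png')[210:270,305:365]
cv2.imwrite('pics/c1.png',cv2.resize(np.vstack([np.hstack([a,b]),np.hstack([d,e])]),None,fx=5,fy=5,interpolation=cv2.INTER_CUBIC))
E
```

```text
scene drawer_post 0.58 [159.0, 201.0, 205.0, 242.0] 1203 rect [182.9 222.1] [36.2 46.6] 70.8
scene holder 0.81 [160.0, 169.0, 228.0, 246.0] 3542 rect [193.4 207.7] [66.4 76.3] 5.7
scene drift 0.63 [328.0, 226.0, 349.0, 252.0] 350 rect [336.  237.5] [25. 18.] 90.0
 top-part [(225, np.int64(335), np.int64(336)), (228, np.int64(331), np.int64(340)), (231, np.int64(330), np.int64(341)), (234, np.int64(330), np.int64(341)), (237, np.int64(330), np.int64(341)), (240, np.int64(328), np.int64(344)), (243, np.int64(327), np.int64(345)), (246, np.int64(328), np.int64(345)), (249, np.int64(331), np.int64(344))]
scene puck 0.67 [314.0, 233.0, 393.0, 292.0] 2576 rect [350.1 261.3] [78.7 43.7] 17.9
scene puck 0.61 [236.0, 255.0, 255.0, 270.0] 223 rect [245. 263.] [14. 18.] 90.0
scene block 0.55 [313.0, 230.0, 391.0, 292.0] 2604 rect [350.1 261.3] [78.7 44. ] 17.5
scene block 0.4 [358.0, 232.0, 381.0, 266.0] 523 rect [368.  248.5] [29. 22.] 90.0
drawer_post [(0.89, [219.7, 168.5])]
drift []
thick_drift [(0.75, [273.6, 365.4])]
top drawer_post 0.59 [156.0, 228.0, 203.0, 278.0] 1061 rect [176.7 252.7
[... 217 characters left out ...]
p.int64(342)), (237, np.int64(334), np.int64(346)), (240, np.int64(332), np.int64(348)), (243, np.int64(332), np.int64(348)), (246, np.int64(333), np.int64(348)), (249, np.int64(335), np.int64(345))]
top puck 0.8 [253.0, 266.0, 269.0, 281.0] 240 rect [260.5 271. ] [16.3 16.3] 45.0
top block 0.85 [322.0, 227.0, 390.0, 262.0] 1545 rect [354.  243.3] [69.4 31.1] 6.5
drawer_post [(0.93, [269.6, 176.6])]
drift [(0.78, [243.6, 335.9]), (0.41, [234.5, 173.0])]
thick_drift [(0.88, [245.2, 366.9])]
proj hyp post [[[168.1, 223.0], [171.1, 239.3], [169.0, 220.8]], [[175.7, 272.7], [179.6, 271.6], [174.4, 269.2]]]
proj drift top/collar [[[333.5, 226.8], [332.7, 242.0]], [[340.5, 241.0], [337.5, 241.3]]]
```

View pics/c1.png

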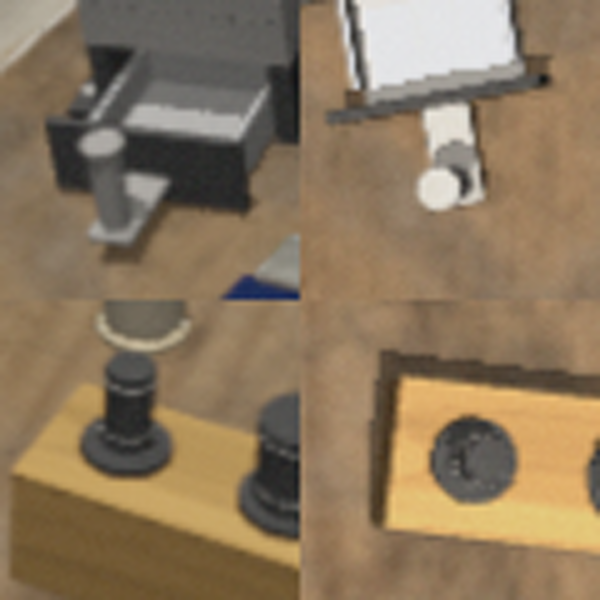

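View pics/scene0.png

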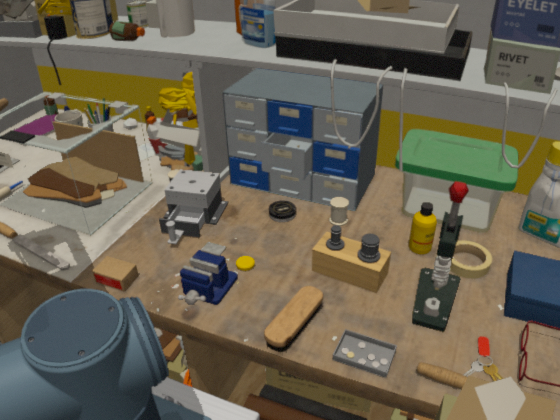

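View pics/top0.png

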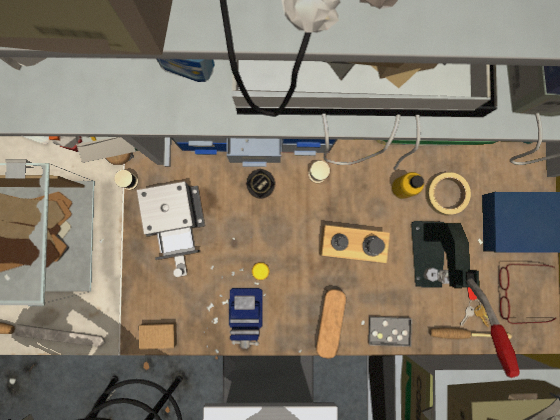

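```bash
python3 - <<'E'
from h import *
from scipy.optimize import least_squares
def tri(s,t,z):
    f=lambda p:np.r_[proj("scene",[p[0],p[1],z])[0]-s,proj("top",[p[0],p[1],z])[0]-t]
    r=least_squares(f,[.5,0]);return r.x.round(4),r.fun.round(1)
print("post",tri((169.8,223.2),(177.2,272.2),.065))
print("drift",tri((334.8,243.2),(339.4,241.4),.061))
c=np.array([[33,390],[122,373],[140,456],[45,470]])
P=[at_z("top",(140+(y-296)/1.85,120+x/1.85),.088)[:2] for x,y in c]
print(np.round(P,4),np.mean(P,0)); 
for i,j in((2,1),(3,0)): d=P[j]-P[i];print(np.arctan2(d[1],d[0]),np.hypot(*d))
for i,j in((1,0),(2,3)): d=P[j]-P[i];print(np.arctan2(-d[0],d[1]),np.hypot(*d))
E
```

```text
post (array([0.4682, 0.2134]), array([-0.1, -0.2,  0.1,  0. ]))
drift (array([ 0.541 , -0.1546]), array([-0. ,  0.8, -0.2, -0.5]))
[[0.6496 0.3   ]
 [0.6711 0.1935]
 [0.5708 0.1702]
 [0.5533 0.2834]] [0.61123424 0.23678166]
0.22851506056179888 0.10299117248802876
0.17103246992399163 0.09773826416893697
0.19926941929121084 0.10868682679457634
0.15345208318463097 0.11457814581680291
```

>>> {"fn": "jog_arm", "kwargs": {"moves": [{"x": -17.1, "y": -8.3, "wz": -0.29, "hand": 0.6}, {"x": -17.1, "y": -8.3, "wz": -0.29, "hand": 0.6}, {"x": -17.1, "y": -8.3, "wz": -0.29, "hand": 0.6}, {"x": -17.1, "y": -8.3, "wz": -0.29, "hand": 0.6}, {"x": -17.1, "y": -8.3, "wz": -0.29, "hand": 0.6}], "force": 30}}

```text
schema error: expected keys x, y, z, wx, wy, wz, hand
```

>>> {"fn": "jog_arm", "kwargs": {"moves": [{"x": -17.1, "y": -8.3, "z": 0, "wx": 0, "wy": 0, "wz": -0.29, "hand": 0.6}, {"x": -17.1, "y": -8.3, "z": 0, "wx": 0, "wy": 0, "wz": -0.29, "hand": 0.6}, {"x": -17.1, "y": -8.3, "z": 0, "wx": 0, "wy": 0, "wz": -0.29, "hand": 0.6}, {"x": -17.1, "y": -8.3, "z": 0, "wx": 0, "wy": 0, "wz": -0.29, "hand": 0.6}, {"x": -17.1, "y": -8.3, "z": 0, "wx": 0, "wy": 0, "wz": -0.29, "hand": 0.6}], "force": 30}}

```text
clock: 2.62
tool_pos: [0.3464, 0.356, 0.2188]
tool_rot: [[-0.992, 0.125, 0.001], [0.125, 0.992, -0.0], [-0.001, -0.0, -1.0]]
ft_force: [0.3, -0.3, -0.1]
opening: 0.0642
grip_force: 0.0
```

```bash
cat >> h.py <<'E'
def go(P,yaw,cmd=None):
    "tool shift (cm) and wz to reach TCP P with closing line at world angle yaw (deg)"
    s=sensors.sense(); R=np.array(s["tool_rot"]); d=R.T@(np.array(P)-s["tool_pos"])*100
    a=np.degrees(np.arctan2(R[1,1],R[0,1])); w=(yaw-a+90)%180-90
    print("shift",d.round(2),"wz",round(-np.radians(w),3),"tcp",np.round(s["tool_pos"],4),"yaw",a.round(1),"tilt",np.round(R[2,:2],4),"t",s["clock"],"op",round(s["opening"],4),"F",np.round(s["ft_force"],1),"q6",s["qpos"][5].round(2))
E
python3 -c "
from h import *
go([.468,.2135,.14],99.3)"
```

```text
shift [-13.84 -12.61   7.9 ] wz -0.288 tcp [0.3464 0.356  0.2188] yaw 82.8 tilt [-0.0009 -0.0004] t 2.6167 op 0.0642 F [ 0.3 -0.3 -0.1] q6 -0.87
```

>>> {"fn": "jog_arm", "kwargs": {"moves": [{"x": -13.8, "y": -12.6, "z": 7.5, "wx": 0, "wy": 0, "wz": -0.29, "hand": 0.6}, {"x": -13.8, "y": -12.6, "z": 7.5, "wx": 0, "wy": 0, "wz": -0.29, "hand": 0.6}, {"x": -13.8, "y": -12.6, "z": 7.5, "wx": 0, "wy": 0, "wz": -0.29, "hand": 0.6}, {"x": -13.8, "y": -12.6, "z": 7.5, "wx": 0, "wy": 0, "wz": -0.29, "hand": 0.6}, {"x": -13.8, "y": -12.6, "z": 7.5, "wx": 0, "wy": 0, "wz": -0.29, "hand": 0.6}]}}

```text
clock: 3.03
tool_pos: [0.4665, 0.2152, 0.1438]
tool_rot: [[-0.986, -0.164, 0.001], [-0.164, 0.986, 0.0], [-0.001, 0.0, -1.0]]
ft_force: [1.6, 1.5, 0.2]
opening: 0.0553
grip_force: 0.0
```

```bash
python3 -c "
from h import *
go([.468,.2135,.036],99.3)"
```

```text
shift [-0.11 -0.19 10.78] wz 0.002 tcp [0.4665 0.2152 0.1438] yaw 99.4 tilt [-0.001   0.0001] t 3.0333 op 0.0553 F [1.6 1.5 0.2] q6 -1.52
```

>>> {"fn": "jog_arm", "kwargs": {"moves": [{"x": 0, "y": 0, "z": 4, "wx": 0, "wy": 0, "wz": 0, "hand": 0.6}, {"x": 0, "y": 0, "z": 8, "wx": 0, "wy": 0, "wz": 0, "hand": 0.6}, {"x": 0, "y": 0, "z": 10.7, "wx": 0, "wy": 0, "wz": 0, "hand": 0.6}, {"x": 0, "y": 0, "z": 10.7, "wx": 0, "wy": 0, "wz": 0, "hand": 0.1}, {"x": 0, "y": 0, "z": 10.7, "wx": 0, "wy": 0, "wz": 0, "hand": 0.1}], "force": 30}}

```text
clock: 3.45
tool_pos: [0.4644, 0.2164, 0.0363]
tool_rot: [[-0.987, -0.163, -0.003], [-0.163, 0.987, -0.001], [0.004, -0.0, -1.0]]
ft_force: [-0.6, 0.2, -0.3]
opening: 0.0466
grip_force: 0.0
```

>>> {"fn": "jog_arm", "kwargs": {"moves": [{"x": 0, "y": 0, "z": 0, "wx": 0, "wy": 0, "wz": 0, "hand": 0.1}, {"x": 0, "y": 0, "z": 0, "wx": 0, "wy": 0, "wz": 0, "hand": 0.1}, {"x": 0, "y": 0, "z": 0, "wx": 0, "wy": 0, "wz": 0, "hand": 0.1}]}}

```text
clock: 3.7
tool_pos: [0.4672, 0.2167, 0.0393]
tool_rot: [[-0.986, -0.165, 0.004], [-0.165, 0.986, -0.0], [-0.004, -0.001, -1.0]]
ft_force: [3.1, -14.4, 1.8]
opening: 0.0271
grip_force: 7.8
```

```bash
python3 -c "
from h import *
go([.468,.2135,.036],99.3)
c=np.cos(.16);s=np.sin(.16)
for d in (.083,.08): go([.6152-d*c,.237-d*s,.036],99.3)"
```

```text
shift [-0.03 -0.33  0.33] wz 0.003 tcp [0.4672 0.2167 0.0393] yaw 99.5 tilt [-0.0044 -0.0011] t 3.7 op 0.0271 F [  3.1 -14.4   1.8] q6 -1.52
shift [-6.63 -0.39  0.36] wz 0.003 tcp [0.4672 0.2167 0.0393] yaw 99.5 tilt [-0.0044 -0.0011] t 3.7 op 0.0271 F [  3.1 -14.4   1.8] q6 -1.52
shift [-6.93 -0.39  0.36] wz 0.003 tcp [0.4672 0.2167 0.0393] yaw 99.5 tilt [-0.0044 -0.0011] t 3.7 op 0.0271 F [  3.1 -14.4   1.8] q6 -1.52
```

>>> {"fn": "jog_arm", "kwargs": {"moves": [{"x": 0, "y": -0.35, "z": 0, "wx": 0, "wy": 0, "wz": 0, "hand": 0.1}, {"x": 0, "y": -0.35, "z": 0, "wx": 0, "wy": 0, "wz": 0, "hand": 0.1}, {"x": 0, "y": -0.35, "z": 0, "wx": 0, "wy": 0, "wz": 0, "hand": 0.1}]}}

```text
clock: 3.95
tool_pos: [0.4679, 0.2126, 0.0392]
tool_rot: [[-0.986, -0.164, 0.005], [-0.164, 0.986, -0.001], [-0.004, -0.002, -1.0]]
ft_force: [1.1, -5.8, 4.1]
opening: 0.0183
grip_force: 30.0
```

```bash
python3 -c "
from h import *
go([.468,.2135,.036],99.3)"
```

```text
shift [-0.03  0.09  0.32] wz 0.003 tcp [0.4679 0.2126 0.0392] yaw 99.5 tilt [-0.0044 -0.0017] t 3.95 op 0.0183 F [ 1.1 -5.8  4.1] q6 -1.52
```

>>> {"fn": "jog_arm", "kwargs": {"moves": [{"x": -1.5, "y": 0, "z": 0, "wx": 0, "wy": 0, "wz": 0, "hand": 0.1}, {"x": -3, "y": 0, "z": 0, "wx": 0, "wy": 0, "wz": 0, "hand": 0.1}, {"x": -4.5, "y": 0, "z": 0, "wx": 0, "wy": 0, "wz": 0, "hand": 0.1}, {"x": -5, "y": 0, "z": 0, "wx": 0, "wy": 0, "wz": 0, "hand": 0.1}, {"x": -5, "y": 0, "z": 0, "wx": 0, "wy": 0, "wz": 0, "hand": 0.1}]}}

```text
clock: 4.37
tool_pos: [0.5184, 0.2221, 0.0392]
tool_rot: [[-0.987, -0.164, 0.006], [-0.164, 0.987, 0.001], [-0.006, 0.0, -1.0]]
ft_force: [1.6, -1.4, 7.3]
opening: 0.0182
grip_force: 30.0
```

>>> {"fn": "jog_arm", "kwargs": {"moves": [{"x": -0.5, "y": 0, "z": 0, "wx": 0, "wy": 0, "wz": 0, "hand": 0.1}, {"x": -1, "y": 0, "z": 0, "wx": 0, "wy": 0, "wz": 0, "hand": 0.1}, {"x": -1.3, "y": 0, "z": 0, "wx": 0, "wy": 0, "wz": 0, "hand": 0.1}, {"x": -1.3, "y": 0, "z": 0, "wx": 0, "wy": 0, "wz": 0, "hand": 0.1}]}}

```text
clock: 4.7
tool_pos: [0.5203, 0.2224, 0.0389]
tool_rot: [[-0.986, -0.165, -0.014], [-0.165, 0.986, -0.003], [0.014, -0.001, -1.0]]
ft_force: [-24.1, -8.5, 30.1]
opening: 0.0185
grip_force: 30.0
```

>>> {"fn": "jog_arm", "kwargs": {"moves": [{"x": 1.1, "y": 0, "z": 0, "wx": 0, "wy": 0, "wz": 0, "hand": 0.1}, {"x": 1.1, "y": 0, "z": 0, "wx": 0, "wy": 0, "wz": 0, "hand": 0.1}, {"x": 1.1, "y": 0, "z": 0, "wx": 0, "wy": 0, "wz": 0, "hand": 0.6}, {"x": 1.1, "y": 0, "z": 0, "wx": 0, "wy": 0, "wz": 0, "hand": 0.6}, {"x": 1.1, "y": 0, "z": 0, "wx": 0, "wy": 0, "wz": 0, "hand": 0.6}]}}

```text
clock: 5.12
tool_pos: [0.5173, 0.2221, 0.0376]
tool_rot: [[-0.987, -0.164, 0.001], [-0.164, 0.987, 0.0], [-0.001, 0.0, -1.0]]
ft_force: [-0.3, -0.2, -0.1]
opening: 0.0338
grip_force: 0.0
```

```bash
python3 -c "
from h import *
go([.54,-.155,.2],90)"
```

```text
shift [  3.92 -37.57 -16.26] wz 0.164 tcp [0.5173 0.2221 0.0376] yaw 99.4 tilt [-0.0008  0.0003] t 5.1167 op 0.0338 F [-0.3 -0.2 -0.1] q6 -1.53
```

>>> {"fn": "jog_arm", "kwargs": {"moves": [{"x": 0, "y": 0, "z": -4, "wx": 0, "wy": 0, "wz": 0, "hand": 0.6}, {"x": 0, "y": 0, "z": -8, "wx": 0, "wy": 0, "wz": 0, "hand": 0.5}, {"x": 0, "y": 0, "z": -12, "wx": 0, "wy": 0, "wz": 0, "hand": 0.5}, {"x": 0, "y": -3, "z": -15, "wx": 0, "wy": 0, "wz": 0, "hand": 0.5}, {"x": 0, "y": -7, "z": -16, "wx": 0, "wy": 0, "wz": 0, "hand": 0.5}]}}

```text
clock: 5.53
tool_pos: [0.5307, 0.1552, 0.2024]
tool_rot: [[-0.986, -0.168, 0.008], [-0.168, 0.986, 0.002], [-0.009, 0.001, -1.0]]
ft_force: [0.4, -0.2, -0.1]
opening: 0.0464
grip_force: 0.0
```

>>> {"fn": "jog_arm", "kwargs": {"moves": [{"x": 1, "y": -4, "z": 0, "wx": 0, "wy": 0, "wz": 0.16, "hand": 0.5}, {"x": 2, "y": -8, "z": 0, "wx": 0, "wy": 0, "wz": 0.16, "hand": 0.5}, {"x": 3, "y": -12, "z": 0, "wx": 0, "wy": 0, "wz": 0.16, "hand": 0.5}, {"x": 4, "y": -16, "z": 0, "wx": 0, "wy": 0, "wz": 0.16, "hand": 0.5}, {"x": 4, "y": -20, "z": 0, "wx": 0, "wy": 0, "wz": 0.16, "hand": 0.5}]}}

```text
clock: 5.95
tool_pos: [0.5202, -0.0523, 0.1971]
tool_rot: [[-1.0, -0.004, -0.001], [-0.004, 1.0, 0.0], [0.001, 0.0, -1.0]]
ft_force: [1.8, 0.7, 0.0]
opening: 0.0464
grip_force: 0.0
```

```bash
python3 - <<'E'
from h import *
go([.54,-.155,.16],90)
a=optics.read_camera("scene");b=optics.read_camera("top")
cv2.imwrite('pics/c2.png',cv2.resize(np.hstack([a[160:260,140:250],b[160:260,130:240]])[:,:,::-1],None,fx=3.6,fy=3.6,interpolation=cv2.INTER_CUBIC))
print([(round(r["score"],2),at_z("top",r["centre"],.065).round(4)) for r in optics.spot_point("top","drawer_post")])
E
```

```text
shift [ -1.94 -10.28   3.7 ] wz 0.004 tcp [ 0.5202 -0.0523  0.1971] yaw 90.3 tilt [0.001  0.0004] t 5.95 op 0.0464 F [1.8 0.7 0. ] q6 -1.89
[(0.64, array([0.5184, 0.2304, 0.065 ]))]
```

View pics/c2.png

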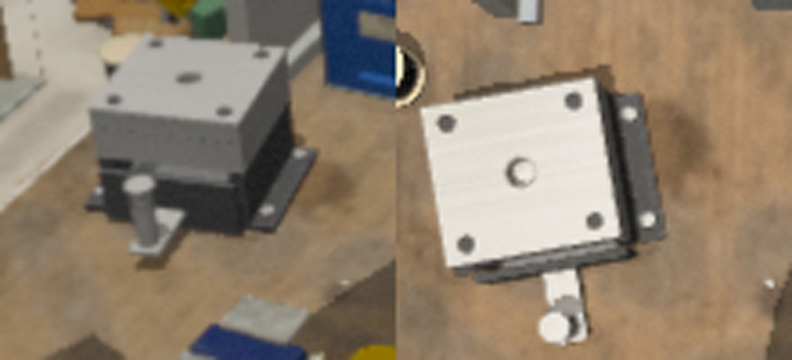

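>>> {"fn": "jog_arm", "kwargs": {"moves": [{"x": -1, "y": -4, "z": 2, "wx": 0, "wy": 0, "wz": 0, "hand": 0.5}, {"x": -2, "y": -8, "z": 4, "wx": 0, "wy": 0, "wz": 0, "hand": 0.5}, {"x": -2.05, "y": -10.2, "z": 6.5, "wx": 0, "wy": 0, "wz": 0, "hand": 0.5}, {"x": -2.05, "y": -10.2, "z": 6.5, "wx": 0, "wy": 0, "wz": 0, "hand": 0.5}, {"x": -2.05, "y": -10.2, "z": 6.5, "wx": 0, "wy": 0, "wz": 0, "hand": 0.5}]}}

```text
clock: 6.52
tool_pos: [0.5418, -0.1521, 0.1299]
tool_rot: [[-1.0, -0.003, -0.004], [-0.003, 1.0, 0.003], [0.004, 0.003, -1.0]]
ft_force: [-0.2, 0.7, -0.5]
opening: 0.0466
grip_force: 0.0
```

```bash
python3 - <<'E'
from h import *
go([.541,-.1546,.068],90)
E
```

```text
shift [ 0.05 -0.27  6.19] wz 0.003 tcp [ 0.5418 -0.1521  0.1299] yaw 90.2 tilt [0.0041 0.0029] t 6.5167 op 0.0466 F [-0.2  0.7 -0.5] q6 -2.05
```

>>> {"fn": "jog_arm", "kwargs": {"moves": [{"x": 0.05, "y": -0.25, "z": 2, "wx": 0, "wy": 0, "wz": 0, "hand": 0.5}, {"x": 0.05, "y": -0.25, "z": 4, "wx": 0, "wy": 0, "wz": 0, "hand": 0.5}, {"x": 0.05, "y": -0.25, "z": 5.5, "wx": 0, "wy": 0, "wz": 0, "hand": 0.5}, {"x": 0.05, "y": -0.25, "z": 6, "wx": 0, "wy": 0, "wz": 0, "hand": 0.5}, {"x": 0.05, "y": -0.25, "z": 6, "wx": 0, "wy": 0, "wz": 0, "hand": 0.5}]}}

```text
clock: 6.93
tool_pos: [0.542, -0.1531, 0.0717]
tool_rot: [[-1.0, -0.006, -0.002], [-0.006, 1.0, 0.001], [0.001, 0.001, -1.0]]
ft_force: [-0.1, 0.4, -0.3]
opening: 0.0466
grip_force: 0.0
```

>>> {"fn": "jog_arm", "kwargs": {"moves": [{"x": 0, "y": 0, "z": 0, "wx": 0, "wy": 0, "wz": 0, "hand": 0.15}, {"x": 0, "y": 0, "z": 0, "wx": 0, "wy": 0, "wz": 0, "hand": 0.15}, {"x": 0, "y": 0, "z": 0, "wx": 0, "wy": 0, "wz": 0, "hand": 0.15}, {"x": 0, "y": 0, "z": 0, "wx": 0, "wy": 0, "wz": 0, "hand": 0.15}, {"x": 0, "y": 0, "z": 0, "wx": 0, "wy": 0, "wz": 0, "hand": 0.15}], "force": 40}}

```text
clock: 7.35
tool_pos: [0.5429, -0.1555, 0.073]
tool_rot: [[-1.0, -0.004, 0.002], [-0.004, 1.0, -0.001], [-0.002, -0.001, -1.0]]
ft_force: [-0.2, 0.5, 4.1]
opening: 0.0216
grip_force: 40.0
```

```bash
python3 - <<'E'
from h import *
go([.541,-.1546,.068],90)
E
```

```text
shift [0.19 0.09 0.5 ] wz 0.004 tcp [ 0.5429 -0.1555  0.073 ] yaw 90.2 tilt [-0.0015 -0.0006] t 7.35 op 0.0216 F [-0.2  0.5  4.1] q6 -2.05
```

>>> {"fn": "jog_arm", "kwargs": {"moves": [{"x": 0, "y": 0, "z": -2, "wx": 0, "wy": 0, "wz": 0, "hand": 0.15}, {"x": 0, "y": 0, "z": -5, "wx": 0, "wy": 0, "wz": 0, "hand": 0.15}, {"x": 0, "y": 0, "z": -8, "wx": 0, "wy": 0, "wz": 0, "hand": 0.15}, {"x": 0, "y": 0, "z": -11, "wx": 0, "wy": 0, "wz": 0, "hand": 0.15}, {"x": 0, "y": 0, "z": -13, "wx": 0, "wy": 0, "wz": 0, "hand": 0.15}]}}

```text
clock: 7.77
tool_pos: [0.5429, -0.1557, 0.205]
tool_rot: [[-1.0, -0.004, 0.003], [-0.004, 1.0, -0.001], [-0.003, -0.001, -1.0]]
ft_force: [0.7, -0.6, -1.9]
opening: 0.0212
grip_force: 40.0
```

>>> {"fn": "jog_arm", "kwargs": {"moves": [{"x": -0.7, "y": 4, "z": 0, "wx": 0, "wy": 0, "wz": 0, "hand": 0.15}, {"x": -1.4, "y": 8, "z": 0, "wx": 0, "wy": 0, "wz": 0, "hand": 0.15}, {"x": -2.1, "y": 12, "z": 0, "wx": 0, "wy": 0, "wz": 0, "hand": 0.15}, {"x": -2.8, "y": 16, "z": 0, "wx": 0, "wy": 0, "wz": 0, "hand": 0.15}, {"x": -3.5, "y": 20, "z": 0, "wx": 0, "wy": 0, "wz": 0, "hand": 0.15}]}}

```text
clock: 8.18
tool_pos: [0.5762, 0.0464, 0.2021]
tool_rot: [[-1.0, -0.003, -0.0], [-0.003, 1.0, 0.0], [0.0, 0.0, -1.0]]
ft_force: [-0.1, -1.0, -2.0]
opening: 0.0213
grip_force: 40.0
```

```bash
python3 - <<'E'
from h import *
go([.6152,.237,.19],90)
E
```

```text
shift [-3.96 19.05  1.21] wz 0.003 tcp [0.5762 0.0464 0.2021] yaw 90.2 tilt [0.0003 0.0001] t 8.1833 op 0.0213 F [-0.1 -1.  -2. ] q6 -1.69
```

>>> {"fn": "jog_arm", "kwargs": {"moves": [{"x": -1, "y": 4, "z": 0, "wx": 0, "wy": 0, "wz": 0, "hand": 0.15}, {"x": -2, "y": 8, "z": 0, "wx": 0, "wy": 0, "wz": 0, "hand": 0.15}, {"x": -3, "y": 12, "z": 0, "wx": 0, "wy": 0, "wz": 0, "hand": 0.15}, {"x": -4, "y": 16, "z": 0, "wx": 0, "wy": 0, "wz": 0, "hand": 0.15}, {"x": -4, "y": 19, "z": 1, "wx": 0, "wy": 0, "wz": 0, "hand": 0.15}]}}

```text
clock: 8.6
tool_pos: [0.6177, 0.2384, 0.1936]
tool_rot: [[-1.0, -0.005, 0.004], [-0.005, 1.0, 0.002], [-0.004, 0.002, -1.0]]
ft_force: [0.5, -0.1, -1.6]
opening: 0.0215
grip_force: 40.0
```

>>> {"fn": "jog_arm", "kwargs": {"moves": [{"x": 0, "y": 0, "z": 0, "wx": 0, "wy": 0, "wz": 0, "hand": 0.15}, {"x": 0, "y": 0, "z": 0, "wx": 0, "wy": 0, "wz": 0, "hand": 0.15}]}}

```text
clock: 8.77
tool_pos: [0.6145, 0.2366, 0.1905]
tool_rot: [[-1.0, -0.008, -0.003], [-0.008, 1.0, -0.001], [0.003, -0.001, -1.0]]
ft_force: [0.7, 0.1, -1.9]
opening: 0.0214
grip_force: 40.0
```

```bash
python3 - <<'E'
from h import *
go([.6152,.237,.16],90)
s=sensors.sense();T=np.array(s["tool_pos"])
a=optics.read_camera("scene");print([(round(r["score"],2),np.round(r["extent"])) for r in optics.spot_in("scene","drift")],[(round(r["score"],2),np.round(r["centre"],1)) for r in optics.spot_point("scene","drift")])
b=optics.read_camera("top")
print("pred tip,collar",proj("scene",[T-[0,0,.068],T-[0,0,.007]]).round(1).tolist(),"hole",proj("scene",[.6152,.237,.088]).round(1).tolist())
cv2.imwrite('pics/c3.png',cv2.resize(a[110:220,140:270][:,:,::-1],None,fx=5,fy=5,interpolation=cv2.INTER_CUBIC))
E
```

```text
shift [-0.08  0.04  3.05] wz 0.008 tcp [0.6145 0.2366 0.1905] yaw 90.4 tilt [ 0.0029 -0.0007] t 8.7667 op 0.0214 F [ 0.7  0.1 -1.9] q6 -1.38
[(0.79, array([183., 130., 198., 169.]))] [(0.81, array([169.8, 193.6]))]
pred tip,collar [[192.0, 169.1], [189.0, 146.8]] hole [[193.6, 181.0]]
```

View pics/c3.png

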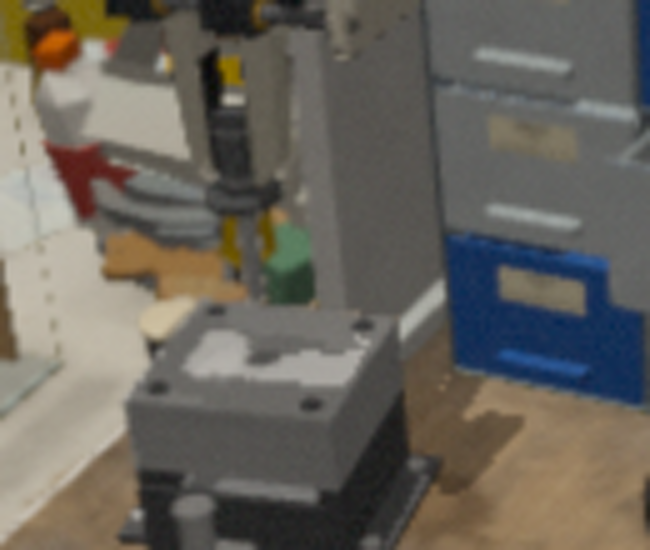

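```bash
python3 - <<'E'
from h import *
exec("""
from scipy.optimize import least_squares
def tri(s,t,z):
    f=lambda p:np.r_[proj('scene',[p[0],p[1],z])[0]-s,proj('top',[p[0],p[1],z])[0]-t]
    r=least_squares(f,[.5,0]);return r.x.round(4),r.fun.round(1)
""")
s=cv2.imread('pics/scene0.png',0);t=cv2.imread('pics/top0.png',0)
print(s[175:188,184:203]);print(t[198:216,156:175])
def cen(g,r0,r1,c0,c1):
    w=np.clip(np.median(g[r0:r1,c0:c1])-10-g[r0:r1,c0:c1].astype(float),0,None);y,x=np.mgrid[r0:r1,c0:c1]
    return (w*x).sum()/w.sum(),(w*y).sum()/w.sum()
S=cen(s,175,188,184,203);T=cen(t,200,215,157,175);print(S,T,tri(S,T,.088),tri((194,181),(166,206),.088))
E
```

```text
[[167 168 167 167 167 167 167 166 167 167 166 166 166 167 166 167 167 167
  166]
 [167 167 167 167 166 168 167 166 169 167 168 166 166 167 168 167 167 168
  168]
 [169 169 167 167 167 167 168 167 168 167 165 166 166 167 168 167 168 167
  169]
 [169 168 168 168 168 168 168 167 168 168 167 167 167 168 168 168 168 168
  168]
 [168 168 168 168 168 167 163 161 161 162 161 163 168 168 169 169 169 169
  169]
 [167 169 167 167 161 153 140 127 123 121 128 141 161 168 168 170 170 171
  169]
 [168 168 168 166 153 124  99  94  95  99 102 118 153 167 168 169 170 170
  170]
 [169 170 169 167 155 119  95  96  98 107 126 140 161 167 169 168 169 169
  170]
 [169 168 169 169 166 159 146 143 145 153 159 163 167 169 169 169 169 169
  168]
 [168 166 167 169 167 167 162 165 165 168 168 169 169 169 170 170 170 169
  169]
 [170 168 169 168 167 168 168 168 168 168 168 169 169 170 170 169 169 171
  171]
 [170 170 171 171 169 169 169 169 169 170 168 169 170 169 168 169 169 169
  169]
 [170 171 171 170 170 170 168 170 170 170 169 169 169 169 170 169 169 169
  170]]
[[213 215 216 214 218 215 212 211 213 209 212 
[... 959 characters left out ...]
 138 162 193 163 195 216 218 219 220 222
  219]
 [209 211 212 212 208 191 140 129 148 152 167 198 219 218 218 219 218 219
  218]
 [214 216 216 215 219 216 212 200 190 198 218 219 219 218 219 218 218 218
  218]
 [216 216 217 217 216 218 216 218 217 215 215 216 217 218 215 216 218 215
  217]
 [219 216 216 216 214 213 215 216 214 213 214 214 213 215 215 216 218 217
  218]
 [212 214 212 213 211 214 212 212 213 215 214 214 216 215 217 219 216 216
  218]]
(np.float64(191.8829215896885), np.float64(181.26315789473685)) (np.float64(162.64924506387922), np.float64(207.55013550135502)) (array([0.6131, 0.2428]), array([-0.7, -0.3,  0.6, -0.2])) (array([0.616 , 0.2366]), array([-0.1, -0.1,  0.1,  0. ]))
```

```bash
python3 - <<'E'
from h import *
from scipy.optimize import least_squares
def tri(s,t,z):
    f=lambda p:np.r_[proj('scene',[p[0],p[1],z])[0]-s,proj('top',[p[0],p[1],z])[0]-t]
    r=least_squares(f,[.5,0]);return r.x.round(4),r.fun.round(1)
print(tri((192,181.4),(164.2,207.6),.088))
im=optics.read_camera("scene"); s=cv2.cvtColor(im,cv2.COLOR_RGB2GRAY)
print(s[140:174,180:201])
go([.613,.2405,.16],90)
E
```

```text
(array([0.6125, 0.2404]), array([-0.1, -0.1,  0.1, -0. ]))
[[ 97  94  93  73  38  40  44  44  44  41  41  61  83  92  92  93  90  85
   87  99 105]
 [114 102 107  87  41  41  46  40  43  39  42  59  81  92  92  91  90  86
   98 108 107]
 [122 102 108  90  48  43  45  43  46  44  40  56  81  94  93  91  92  98
  108 102 103]
 [ 96  96 104  97  66  54  46  45  47  44  40  52  79  91  93  91  95 103
  103  95 103]
 [ 88  91  96  99  91  74  57  51  47  45  45  48  76  88  91  82  86  90
   92  92 100]
 [ 89  90  88  88  92  77  75  71  63  62  57  52  73  85  78  65  57  70
   85  89  95]
 [ 90  88  74  62  57  57  73  75  70  67  57  51  55  63  58  50  43  53
   80  90 100]
 [106  95  73  68  64  63  51  48  48  47  43  39  44  45  45  44  45  48
   80  92 117]
 [119 106  79  77  77  71  66  59  55  58  56  51  49  43  43  45  43  47
   81 102 134]
 [117 108  71  72  76  76  74  74  70  73  74  68  59  57  48  40  39  62
   90 124 147]
 [105  99  73  61  65  67  67  70  67  69  67  63  59  55  55  57  69  82
   94 121 131]
 [104 107  99  79  57  51  52  55  53  52  49  46  50  70  91 
[... 1423 characters left out ...]
  63  60  55
   51  50  50]
 [131 134 129 127 124 123 127 122 118 115 110  95  84  79  70  63  55  54
   48  49  50]
 [137 134 126 120 122 124 122 120 112 105 103  93 102  87  70  66  61  51
   51  51  49]
 [145 122 111 108 108 113 118 116 113 114 119 118 108  82  75  70  65  61
   60  56  60]
 [128 100  81  75  79 100 113 115 115 117 119 119 109 103 102 100 101 100
  102 100 104]
 [107  86  62  60  73  97 115 112 116 113 115 115 113 114 112 112 110 112
  114 112 112]
 [105  95  85  91 101 107 112 115 113 113 114 112 115 115 115 114 112 114
  116 115 115]]
shift [0.3  0.71 3.25] wz 0.002 tcp [0.616  0.2334 0.1925] yaw 90.1 tilt [-0.0004 -0.0002] t 9.0167 op 0.0213 F [-0.1  0.  -1.5] q6 -1.38
```

```bash
python3 - <<'E'
from h import *
P=[];I=[]
for i in range(16):
    I.append(optics.read_camera("scene").astype(float)); P.append(sensors.sense()["tool_pos"])
P=np.array(P);T=P.mean(0);print(T.round(4),P.std(0).round(4))
g=np.mean(I,0).astype(np.uint8)
pts=[T-[0,0,z] for z in(.002,.008,.063)]
print("pred colltop, collbot, tip",proj("scene",pts).round(1).tolist())
c=cv2.resize(g[120:190,165:220][:,:,::-1],None,fx=10,fy=8.5,interpolation=cv2.INTER_CUBIC)
cv2.imwrite('pics/c4.png',c)
E
```

```text
[0.6158 0.2345 0.1922] [0.0001 0.0005 0.0002]
pred colltop, collbot, tip [[189.7, 144.1], [190.0, 146.4], [192.7, 166.6]]
```

View pics/c4.png

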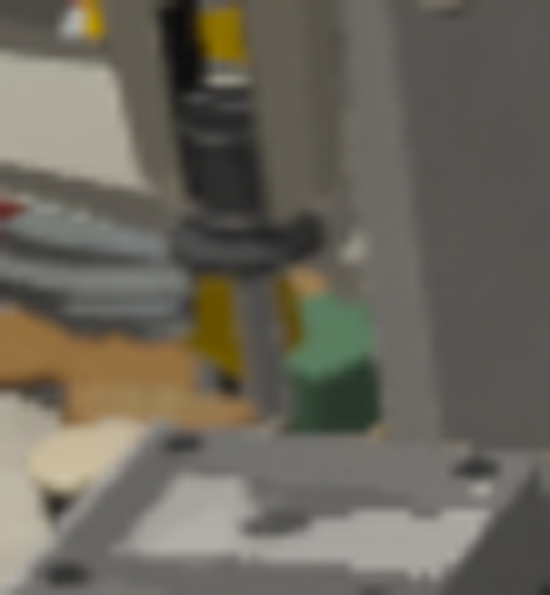

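>>> {"fn": "jog_arm", "kwargs": {"moves": [{"x": 0.1, "y": 0.2, "z": 1, "wx": 0, "wy": 0, "wz": 0, "hand": 0.15}, {"x": 0.1, "y": 0.2, "z": 2, "wx": 0, "wy": 0, "wz": 0, "hand": 0.15}, {"x": 0.1, "y": 0.2, "z": 2.9, "wx": 0, "wy": 0, "wz": 0, "hand": 0.15}, {"x": 0.1, "y": 0.2, "z": 2.9, "wx": 0, "wy": 0, "wz": 0, "hand": 0.15}, {"x": 0.1, "y": 0.2, "z": 2.9, "wx": 0, "wy": 0, "wz": 0, "hand": 0.15}]}}

```text
clock: 10.23
tool_pos: [0.6138, 0.2368, 0.1614]
tool_rot: [[-1.0, -0.004, -0.003], [-0.004, 1.0, -0.001], [0.003, -0.001, -1.0]]
ft_force: [0.7, -0.2, -0.9]
opening: 0.0215
grip_force: 40.0
```

```bash
python3 - <<'E'
from h import *
P=[];I=[]
for i in range(10):
    im=optics.read_camera("scene").astype(float)
    if i>3: I.append(im); P.append(sensors.sense()["tool_pos"])
P=np.array(P);T=P.mean(0);print(T.round(4),P.std(0).round(4),sensors.sense()["ft_force"])
g=np.mean(I,0).astype(np.uint8)
print("pred collmid, tip",proj("scene",[T-[0,0,.010],T-[0,0,.068]]).round(1).tolist())
print(np.round(optics.spot_point("scene","drift")[0]["centre"],1))
c=cv2.resize(g[130:200,165:220][:,:,::-1],None,fx=10,fy=8.5,interpolation=cv2.INTER_CUBIC)
cv2.imwrite('pics/c5.png',c)
E
```

```text
[0.6149 0.237  0.1635] [0.0001 0.     0.0001] [-0.3503946  -0.49157352 -2.47696187]
pred collmid, tip [[190.5, 157.8], [193.2, 178.5]]
[175.5 190. ]
```

View pics/c5.png

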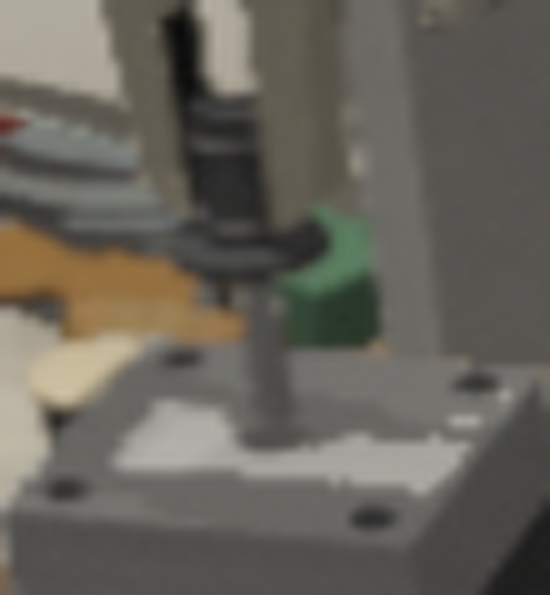

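>>> {"fn": "jog_arm", "kwargs": {"moves": [{"x": 0, "y": 0, "z": 0.4, "wx": 0, "wy": 0, "wz": 0, "hand": 0.15}, {"x": 0, "y": 0, "z": 0.8, "wx": 0, "wy": 0, "wz": 0, "hand": 0.15}, {"x": 0, "y": 0, "z": 1.2, "wx": 0, "wy": 0, "wz": 0, "hand": 0.15}, {"x": 0, "y": 0, "z": 1.5, "wx": 0, "wy": 0, "wz": 0, "hand": 0.15}, {"x": 0, "y": 0, "z": 1.5, "wx": 0, "wy": 0, "wz": 0, "hand": 0.15}]}}

```text
clock: 11.2
tool_pos: [0.6145, 0.237, 0.147]
tool_rot: [[-1.0, -0.004, -0.001], [-0.004, 1.0, 0.0], [0.001, 0.0, -1.0]]
ft_force: [0.6, 1.8, -3.0]
opening: 0.0216
grip_force: 40.0
```

>>> {"fn": "jog_arm", "kwargs": {"moves": [{"x": 0, "y": 0, "z": 0, "wx": 0, "wy": 0, "wz": 0, "hand": 0.15}, {"x": 0, "y": 0, "z": 0, "wx": 0, "wy": 0, "wz": 0, "hand": 0.15}, {"x": 0, "y": 0, "z": 0, "wx": 0, "wy": 0, "wz": 0, "hand": 0.15}]}}

```text
clock: 11.45
tool_pos: [0.6147, 0.237, 0.1481]
tool_rot: [[-1.0, -0.004, -0.0], [-0.004, 1.0, -0.0], [0.0, -0.0, -1.0]]
ft_force: [1.2, 0.8, -2.4]
opening: 0.0212
grip_force: 40.0
```

>>> {"fn": "jog_arm", "kwargs": {"moves": [{"x": 0, "y": 0, "z": 0.4, "wx": 0, "wy": 0, "wz": 0, "hand": 0.15}, {"x": 0, "y": 0, "z": 0.8, "wx": 0, "wy": 0, "wz": 0, "hand": 0.15}, {"x": 0, "y": 0, "z": 1.2, "wx": 0, "wy": 0, "wz": 0, "hand": 0.15}, {"x": 0, "y": 0, "z": 1.6, "wx": 0, "wy": 0, "wz": 0, "hand": 0.15}, {"x": 0, "y": 0, "z": 1.8, "wx": 0, "wy": 0, "wz": 0, "hand": 0.15}]}}

```text
clock: 11.87
tool_pos: [0.615, 0.237, 0.1315]
tool_rot: [[-1.0, -0.004, 0.002], [-0.004, 1.0, 0.0], [-0.002, 0.0, -1.0]]
ft_force: [-1.9, 0.9, 10.0]
opening: 0.0211
grip_force: 40.0
```

>>> {"fn": "jog_arm", "kwargs": {"moves": [{"x": 0, "y": 0, "z": 0.5, "wx": 0, "wy": 0, "wz": 0, "hand": 0.15}, {"x": 0, "y": 0, "z": 1, "wx": 0, "wy": 0, "wz": 0, "hand": 0.15}, {"x": 0, "y": 0, "z": 1.5, "wx": 0, "wy": 0, "wz": 0, "hand": 0.15}, {"x": 0, "y": 0, "z": 2, "wx": 0, "wy": 0, "wz": 0, "hand": 0.15}, {"x": 0, "y": 0, "z": 2.4, "wx": 0, "wy": 0, "wz": 0, "hand": 0.15}]}}

```text
clock: 12.28
tool_pos: [0.6155, 0.2375, 0.1059]
tool_rot: [[-1.0, -0.004, 0.002], [-0.004, 1.0, 0.001], [-0.002, 0.001, -1.0]]
ft_force: [3.4, 2.3, 0.3]
opening: 0.0214
grip_force: 40.0
```

>>> {"fn": "jog_arm", "kwargs": {"moves": [{"x": 0, "y": 0, "z": 0, "wx": 0, "wy": 0, "wz": 0, "hand": 0.15}, {"x": 0, "y": 0, "z": 0, "wx": 0, "wy": 0, "wz": 0, "hand": 0.15}, {"x": 0, "y": 0, "z": 0, "wx": 0, "wy": 0, "wz": 0, "hand": 0.15}]}}

```text
clock: 12.53
tool_pos: [0.6152, 0.2374, 0.1051]
tool_rot: [[-1.0, -0.004, 0.001], [-0.004, 1.0, 0.001], [-0.001, 0.001, -1.0]]
ft_force: [4.8, 3.2, -5.0]
opening: 0.0212
grip_force: 40.0
```

>>> {"fn": "jog_arm", "kwargs": {"moves": [{"x": 0, "y": 0, "z": -2, "wx": 0, "wy": 0, "wz": 0, "hand": 0.15}, {"x": 0, "y": 0, "z": -4, "wx": 0, "wy": 0, "wz": 0, "hand": 0.15}, {"x": 0, "y": 0, "z": -6.5, "wx": 0, "wy": 0, "wz": 0, "hand": 0.15}, {"x": 0, "y": 0, "z": -9.5, "wx": 0, "wy": 0, "wz": 0, "hand": 0.15}, {"x": 0, "y": -3, "z": -10, "wx": 0, "wy": 0, "wz": 0, "hand": 0.15}]}}

```text
clock: 12.95
tool_pos: [0.6158, 0.2113, 0.2105]
tool_rot: [[-1.0, -0.009, 0.005], [-0.009, 1.0, 0.003], [-0.005, 0.003, -1.0]]
ft_force: [0.5, -0.9, -0.8]
opening: 0.0213
grip_force: 40.0
```

>>> {"fn": "jog_arm", "kwargs": {"moves": [{"x": 0.8, "y": -4, "z": 0, "wx": 0, "wy": 0, "wz": 0, "hand": 0.15}, {"x": 1.6, "y": -8, "z": 0, "wx": 0, "wy": 0, "wz": 0, "hand": 0.15}, {"x": 2.4, "y": -12, "z": 0, "wx": 0, "wy": 0, "wz": 0, "hand": 0.15}, {"x": 3.2, "y": -16, "z": 0, "wx": 0, "wy": 0, "wz": 0, "hand": 0.15}, {"x": 4, "y": -20, "z": 0, "wx": 0, "wy": 0, "wz": 0, "hand": 0.15}]}}

```text
clock: 13.37
tool_pos: [0.5737, 0.0051, 0.2051]
tool_rot: [[-1.0, -0.005, -0.003], [-0.005, 1.0, -0.0], [0.003, 0.0, -1.0]]
ft_force: [0.4, 0.4, -1.8]
opening: 0.0217
grip_force: 40.0
```

>>> {"fn": "jog_arm", "kwargs": {"moves": [{"x": 0.8, "y": -4, "z": 0, "wx": 0, "wy": 0, "wz": 0, "hand": 0.15}, {"x": 1.6, "y": -8, "z": 0, "wx": 0, "wy": 0, "wz": 0, "hand": 0.15}, {"x": 2.4, "y": -12, "z": 0, "wx": 0, "wy": 0, "wz": 0, "hand": 0.15}, {"x": 3.2, "y": -16, "z": 0, "wx": 0, "wy": 0, "wz": 0, "hand": 0.15}, {"x": 3.2, "y": -16, "z": 0, "wx": 0, "wy": 0, "wz": 0, "hand": 0.15}]}}

```text
clock: 13.78
tool_pos: [0.5419, -0.1606, 0.2051]
tool_rot: [[-1.0, 0.002, -0.004], [0.002, 1.0, -0.003], [0.004, -0.003, -1.0]]
ft_force: [1.1, 0.2, -2.4]
opening: 0.0217
grip_force: 40.0
```

```bash
python3 - <<'E'
from h import *
for i in range(6): optics.read_camera("top")
go([.5427,-.1555,.145],90)
E
```

```text
shift [ 0.15 -0.38  6.07] wz 0.006 tcp [ 0.5442 -0.1518  0.2057] yaw 90.3 tilt [0.0011 0.0008] t 14.0833 op 0.0214 F [-0.1 -0.3 -1.4] q6 -2.05
```

>>> {"fn": "jog_arm", "kwargs": {"moves": [{"x": 0.15, "y": -0.35, "z": 3, "wx": 0, "wy": 0, "wz": 0, "hand": 0.15}, {"x": 0.15, "y": -0.35, "z": 5.5, "wx": 0, "wy": 0, "wz": 0, "hand": 0.15}, {"x": 0.15, "y": -0.35, "z": 5.5, "wx": 0, "wy": 0, "wz": 0, "hand": 0.15}, {"x": 0.15, "y": -0.35, "z": 5.5, "wx": 0, "wy": 0, "wz": 0, "hand": 0.15}, {"x": 0.15, "y": -0.35, "z": 5.5, "wx": 0, "wy": 0, "wz": 0, "hand": 0.15}]}}

```text
clock: 14.5
tool_pos: [0.5437, -0.1562, 0.1522]
tool_rot: [[-1.0, -0.006, 0.001], [-0.006, 1.0, -0.001], [-0.001, -0.001, -1.0]]
ft_force: [0.3, 0.1, -1.5]
opening: 0.0216
grip_force: 40.0
```

```bash
python3 - <<'E'
from h import *
for i in range(6): optics.read_camera("scene")
go([.5427,-.1555,.145],90)
go([.5427,-.1555,.076],90)
E
```

```text
shift [0.07 0.16 0.71] wz 0.004 tcp [ 0.5434 -0.1571  0.1521] yaw 90.2 tilt [-0.0016 -0.0009] t 14.8 op 0.0214 F [ 0.7  0.1 -2.2] q6 -2.05
shift [0.08 0.16 7.61] wz 0.004 tcp [ 0.5434 -0.1571  0.1521] yaw 90.2 tilt [-0.0016 -0.0009] t 14.8 op 0.0214 F [ 0.7  0.1 -2.2] q6 -2.05
```

>>> {"fn": "jog_arm", "kwargs": {"moves": [{"x": 0.05, "y": 0.1, "z": 1.5, "wx": 0, "wy": 0, "wz": 0, "hand": 0.15}, {"x": 0.05, "y": 0.1, "z": 3, "wx": 0, "wy": 0, "wz": 0, "hand": 0.15}, {"x": 0.05, "y": 0.1, "z": 4.5, "wx": 0, "wy": 0, "wz": 0, "hand": 0.15}, {"x": 0.05, "y": 0.1, "z": 6, "wx": 0, "wy": 0, "wz": 0, "hand": 0.15}, {"x": 0.05, "y": 0.1, "z": 7.2, "wx": 0, "wy": 0, "wz": 0, "hand": 0.15}]}}

```text
clock: 15.22
tool_pos: [0.5422, -0.1559, 0.0785]
tool_rot: [[-1.0, -0.004, -0.0], [-0.004, 1.0, 0.0], [0.0, 0.0, -1.0]]
ft_force: [-0.4, -0.1, -3.1]
opening: 0.0219
grip_force: 40.0
```

>>> {"fn": "jog_arm", "kwargs": {"moves": [{"x": 0, "y": 0, "z": 0.3, "wx": 0, "wy": 0, "wz": 0, "hand": 0.15}, {"x": 0, "y": 0, "z": 0.5, "wx": 0, "wy": 0, "wz": 0, "hand": 0.15}, {"x": 0, "y": 0, "z": 0.5, "wx": 0, "wy": 0, "wz": 0, "hand": 0.15}, {"x": 0, "y": 0, "z": 0.5, "wx": 0, "wy": 0, "wz": 0, "hand": 0.15}]}}

```text
clock: 15.55
tool_pos: [0.5429, -0.1562, 0.0749]
tool_rot: [[-1.0, -0.004, 0.001], [-0.004, 1.0, -0.001], [-0.001, -0.001, -1.0]]
ft_force: [0.7, -0.2, -1.3]
opening: 0.0213
grip_force: 40.0
```

Tip is in the block hole; release and let it drop the last mm, then rise.

>>> {"fn": "jog_arm", "kwargs": {"moves": [{"x": 0, "y": 0, "z": 0.1, "wx": 0, "wy": 0, "wz": 0, "hand": 0.15}, {"x": 0, "y": 0, "z": 0.1, "wx": 0, "wy": 0, "wz": 0, "hand": 0.5}, {"x": 0, "y": 0, "z": 0.1, "wx": 0, "wy": 0, "wz": 0, "hand": 0.5}, {"x": 0, "y": 0, "z": 0.1, "wx": 0, "wy": 0, "wz": 0, "hand": 0.5}, {"x": 0, "y": 0, "z": 0.1, "wx": 0, "wy": 0, "wz": 0, "hand": 0.5}]}}

```text
clock: 15.97
tool_pos: [0.5426, -0.156, 0.0735]
tool_rot: [[-1.0, -0.004, 0.001], [-0.004, 1.0, -0.0], [-0.001, -0.0, -1.0]]
ft_force: [-0.3, -0.5, -0.2]
opening: 0.0428
grip_force: 0.0
```

>>> {"fn": "jog_arm", "kwargs": {"moves": [{"x": 0, "y": 0, "z": -2, "wx": 0, "wy": 0, "wz": 0, "hand": 0.5}, {"x": 0, "y": 0, "z": -5, "wx": 0, "wy": 0, "wz": 0, "hand": 0.5}, {"x": 0, "y": 0, "z": -9, "wx": 0, "wy": 0, "wz": 0, "hand": 0.5}, {"x": 0, "y": 4, "z": -12, "wx": 0, "wy": 0, "wz": 0, "hand": 0.5}, {"x": 0, "y": 8, "z": -12, "wx": 0, "wy": 0, "wz": 0, "hand": 0.5}]}}

```text
clock: 16.38
tool_pos: [0.5453, -0.0838, 0.1982]
tool_rot: [[-1.0, 0.0, 0.01], [0.0, 1.0, -0.004], [-0.01, -0.004, -1.0]]
ft_force: [1.8, 0.4, -0.2]
opening: 0.0463
grip_force: 0.0
```

>>> {"fn": "jog_arm", "kwargs": {"moves": [{"x": 0.6, "y": 4, "z": 0, "wx": 0, "wy": 0, "wz": -0.16, "hand": 0.6}, {"x": 1.2, "y": 8, "z": 0, "wx": 0, "wy": 0, "wz": -0.16, "hand": 0.6}, {"x": 1.8, "y": 12, "z": 0, "wx": 0, "wy": 0, "wz": -0.16, "hand": 0.6}, {"x": 2.4, "y": 16, "z": 0, "wx": 0, "wy": 0, "wz": -0.16, "hand": 0.6}, {"x": 2.4, "y": 19, "z": 0, "wx": 0, "wy": 0, "wz": -0.16, "hand": 0.6}]}}

```text
clock: 16.8
tool_pos: [0.5157, 0.1117, 0.1929]
tool_rot: [[-0.986, -0.164, -0.0], [-0.164, 0.986, 0.001], [-0.0, 0.001, -1.0]]
ft_force: [-0.2, 0.3, 0.3]
opening: 0.056
grip_force: 0.0
```

```bash
python3 - <<'E'
from h import *
for i in range(5): optics.read_camera("scene")
print([(round(a["score"],2),np.round(a["extent"])) for a in optics.spot_in("scene","drift")])
optics.read_camera("top")
print([(round(a["score"],2),np.round(a["extent"])) for a in optics.spot_in("top","drift")])
go([.5195,.2225,.12],99.4)
E
```

```text
[(0.52, array([329., 224., 346., 251.]))]
[(0.52, array([325., 227., 390., 265.])), (0.48, array([333., 233., 351., 252.]))]
shift [-2.06 11.32  7.24] wz -0.002 tcp [0.5175 0.1075 0.1925] yaw 99.3 tilt [ 0.0001 -0.0003] t 17.2 op 0.0557 F [-0.3 -0.7 -0.3] q6 -1.74
```

>>> {"fn": "jog_arm", "kwargs": {"moves": [{"x": -0.7, "y": 4, "z": 2, "wx": 0, "wy": 0, "wz": 0, "hand": 0.6}, {"x": -1.4, "y": 8, "z": 4, "wx": 0, "wy": 0, "wz": 0, "hand": 0.6}, {"x": -2.05, "y": 11.3, "z": 7, "wx": 0, "wy": 0, "wz": 0, "hand": 0.6}, {"x": -2.05, "y": 11.3, "z": 7, "wx": 0, "wy": 0, "wz": 0, "hand": 0.6}, {"x": -2.05, "y": 11.3, "z": 7, "wx": 0, "wy": 0, "wz": 0, "hand": 0.6}]}}

```text
clock: 17.62
tool_pos: [0.5174, 0.2241, 0.1199]
tool_rot: [[-0.986, -0.165, -0.005], [-0.165, 0.986, -0.001], [0.005, -0.0, -1.0]]
ft_force: [0.1, -0.5, 0.5]
opening: 0.056
grip_force: 0.0
```

```bash
python3 - <<'E'
from h import *
for i in range(5): optics.read_camera("scene")
go([.5185,.2222,.038],99.4)
E
```

```text
shift [0.19 0.03 8.59] wz -0.002 tcp [0.5202 0.2222 0.1239] yaw 99.3 tilt [-0.0023 -0.0003] t 17.8667 op 0.0558 F [ 0.7 -0.8  0.8] q6 -1.53
```

>>> {"fn": "jog_arm", "kwargs": {"moves": [{"x": 0.2, "y": 0, "z": 3, "wx": 0, "wy": 0, "wz": 0, "hand": 0.6}, {"x": 0.2, "y": 0, "z": 6, "wx": 0, "wy": 0, "wz": 0, "hand": 0.6}, {"x": 0.2, "y": 0, "z": 8.5, "wx": 0, "wy": 0, "wz": 0, "hand": 0.6}, {"x": 0.2, "y": 0, "z": 8.5, "wx": 0, "wy": 0, "wz": 0, "hand": 0.6}, {"x": 0.2, "y": 0, "z": 8.5, "wx": 0, "wy": 0, "wz": 0, "hand": 0.1}], "force": 30}}

```text
clock: 18.28
tool_pos: [0.5169, 0.2222, 0.0376]
tool_rot: [[-0.987, -0.162, -0.002], [-0.162, 0.987, -0.001], [0.002, -0.0, -1.0]]
ft_force: [0.5, -0.7, 0.4]
opening: 0.0527
grip_force: 0.0
```

>>> {"fn": "jog_arm", "kwargs": {"moves": [{"x": 0, "y": 0, "z": 0, "wx": 0, "wy": 0, "wz": 0, "hand": 0.1}, {"x": 0, "y": 0, "z": 0, "wx": 0, "wy": 0, "wz": 0, "hand": 0.1}, {"x": 0, "y": 0, "z": 0, "wx": 0, "wy": 0, "wz": 0, "hand": 0.1}, {"x": 0, "y": 0, "z": 0, "wx": 0, "wy": 0, "wz": 0, "hand": 0.1}, {"x": 0, "y": 0, "z": 0, "wx": 0, "wy": 0, "wz": 0, "hand": 0.1}]}}

```text
clock: 18.7
tool_pos: [0.5178, 0.2228, 0.0386]
tool_rot: [[-0.986, -0.164, 0.002], [-0.164, 0.986, -0.001], [-0.002, -0.001, -1.0]]
ft_force: [2.7, -14.1, 4.0]
opening: 0.0202
grip_force: 7.4
```

>>> {"fn": "jog_arm", "kwargs": {"moves": [{"x": 0, "y": -0.15, "z": 0, "wx": 0, "wy": 0, "wz": 0, "hand": 0.1}, {"x": 0, "y": -0.15, "z": 0, "wx": 0, "wy": 0, "wz": 0, "hand": 0.1}, {"x": 0.5, "y": -0.15, "z": 0, "wx": 0, "wy": 0, "wz": 0, "hand": 0.1}, {"x": 1.3, "y": -0.15, "z": 0, "wx": 0, "wy": 0, "wz": 0, "hand": 0.1}, {"x": 2.3, "y": -0.15, "z": 0, "wx": 0, "wy": 0, "wz": 0, "hand": 0.1}]}}

```text
clock: 19.12
tool_pos: [0.4959, 0.2178, 0.0385]
tool_rot: [[-0.987, -0.164, 0.004], [-0.164, 0.987, -0.0], [-0.004, -0.001, -1.0]]
ft_force: [2.3, -3.0, 7.1]
opening: 0.018
grip_force: 30.0
```

>>> {"fn": "jog_arm", "kwargs": {"moves": [{"x": 1.2, "y": 0, "z": 0, "wx": 0, "wy": 0, "wz": 0, "hand": 0.1}, {"x": 2.4, "y": 0, "z": 0, "wx": 0, "wy": 0, "wz": 0, "hand": 0.1}, {"x": 3.4, "y": 0, "z": 0, "wx": 0, "wy": 0, "wz": 0, "hand": 0.1}, {"x": 4.2, "y": 0, "z": 0, "wx": 0, "wy": 0, "wz": 0, "hand": 0.1}, {"x": 4.7, "y": 0, "z": 0, "wx": 0, "wy": 0, "wz": 0, "hand": 0.1}]}}

```text
clock: 19.53
tool_pos: [0.4483, 0.2089, 0.0384]
tool_rot: [[-0.986, -0.164, 0.002], [-0.164, 0.986, -0.002], [-0.002, -0.003, -1.0]]
ft_force: [2.3, -8.6, 6.7]
opening: 0.0184
grip_force: 30.0
```

>>> {"fn": "jog_arm", "kwargs": {"moves": [{"x": 0, "y": 0, "z": 0, "wx": 0, "wy": 0, "wz": 0, "hand": 0.1}, {"x": 0, "y": 0, "z": 0, "wx": 0, "wy": 0, "wz": 0, "hand": 0.1}, {"x": 0, "y": 0, "z": 0, "wx": 0, "wy": 0, "wz": 0, "hand": 0.1}, {"x": 0, "y": 0, "z": 0, "wx": 0, "wy": 0, "wz": 0, "hand": 0.1}]}}

```text
clock: 19.87
tool_pos: [0.4483, 0.2089, 0.0384]
tool_rot: [[-0.986, -0.164, 0.001], [-0.164, 0.986, -0.002], [-0.001, -0.003, -1.0]]
ft_force: [0.7, -8.8, 11.0]
opening: 0.0184
grip_force: 30.0
```

>>> {"fn": "jog_arm", "kwargs": {"moves": [{"x": 0, "y": 0, "z": 0, "wx": 0, "wy": 0, "wz": 0, "hand": 0.6}, {"x": 0, "y": 0, "z": 0, "wx": 0, "wy": 0, "wz": 0, "hand": 0.6}, {"x": 0, "y": 0, "z": 0, "wx": 0, "wy": 0, "wz": 0, "hand": 0.6}, {"x": 0, "y": 0, "z": 0, "wx": 0, "wy": 0, "wz": 0, "hand": 0.6}, {"x": 0, "y": 0, "z": -2, "wx": 0, "wy": 0, "wz": 0, "hand": 0.6}]}}

```text
clock: 20.28
tool_pos: [0.4449, 0.2099, 0.0545]
tool_rot: [[-0.987, -0.164, -0.008], [-0.163, 0.987, -0.001], [0.008, -0.0, -1.0]]
ft_force: [-0.7, -0.9, 0.1]
opening: 0.0467
grip_force: 0.0
```

>>> {"fn": "jog_arm", "kwargs": {"moves": [{"x": 0, "y": 0, "z": -4, "wx": 0, "wy": 0, "wz": 0, "hand": 0.6}, {"x": 0, "y": 0, "z": -8, "wx": 0, "wy": 0, "wz": 0, "hand": 0.6}, {"x": 0, "y": 0, "z": -12, "wx": 0, "wy": 0, "wz": 0, "hand": 0.6}, {"x": 4, "y": 0, "z": -14, "wx": 0, "wy": 0, "wz": 0, "hand": 0.6}, {"x": 7, "y": 0, "z": -14, "wx": 0, "wy": 0, "wz": 0, "hand": 0.6}]}}

```text
clock: 20.7
tool_pos: [0.3813, 0.1997, 0.2015]
tool_rot: [[-0.987, -0.163, 0.008], [-0.163, 0.987, 0.002], [-0.008, 0.001, -1.0]]
ft_force: [-0.2, 0.3, 0.2]
opening: 0.0559
grip_force: 0.0
```

```bash
python3 - <<'E'
from h import *
go([.38,.2,.2],99)
b=optics.read_camera("top")
print("post",[(round(r["score"],2),at_z("top",r["centre"],.065).round(4)) for r in optics.spot_point("top","drawer_post")][:1])
print("die",[(round(r["score"],2),at_z("top",r["centre"],.012).round(4)) for r in optics.spot_point("top","die")],"floor",[at_z("top",r["centre"],.006).round(4) for r in optics.spot_point("top","drawer_floor")][:1])
a=optics.read_camera("scene")
cv2.imwrite('pics/c6.png',cv2.resize(np.hstack([a[160:290,140:400],b[160:290,130:390]])[:,:,::-1],None,fx=1.5,fy=1.5,interpolation=cv2.INTER_CUBIC))
E
```

```text
shift [0.12 0.05 0.15] wz 0.007 tcp [0.3813 0.1997 0.2015] yaw 99.4 tilt [-0.0078  0.0008] t 20.7 op 0.0559 F [-0.2  0.3  0.2] q6 -1.51
post [(0.75, array([0.4485, 0.2115, 0.065 ]))]
die [(0.57, array([0.5617, 0.2437, 0.012 ]))] floor [array([0.5389, 0.2297, 0.006 ])]
```

View pics/c6.png

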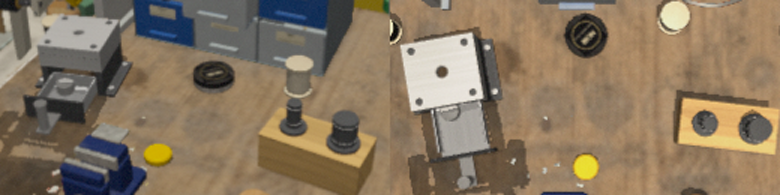

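```bash
python3 -c "
from h import *
print(ticket.finish_job())"
```

```text
the job is handed in; nothing more can be done
None
```

The job is handed in, with no verdict returned: the last pictures show the die lying in the drawer, which is about 70 mm out, the slim drift back upright in its block hole, and the thick drift, tin, spool and puck apparently where they were.

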